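# Clamp the re-glued timer shell

### The arm

A 7-joint arm with a two-finger parallel gripper is mounted at the origin on the work surface. World frame = base frame: x ahead of the robot, y to its left, z up, the work surface at z = 0. Lengths are in m, angles in rad, forces in N, time in s.
With the tool pointing down it reaches from about 0.35 to 0.9 m from the base axis. Payload 7.2 kg.
Tool frame: the origin (TCP) lies between the finger pads; the fingertips stand 11 mm ahead of it and the grasp point (between the pads) lies 8 mm behind it; z points along the fingers, y is the line along which they close (so a half turn about z gives the same grasp; the last joint's range is limited). The gripper opens to 85 mm and grips with 20 to 120 N. Pads are 22 mm wide; open, the fingers measure 114 mm over their backs; the gripper's body (76 mm by 85 mm) begins 54 mm behind the grasp point. The pads swing forward as they close: fully open they stand 13 mm farther back than shut.
Start: joints at [-1.269, 0.411, -0.013, 1.596, 0.006, 1.134, -0.082], TCP at [0.226, 0.583, 0.242] pointing down, gripper open.
Joint ranges: [-2.95, 2.95], [-0.29, 1.99], [-1.47, 1.44], [0.14, 2.54], [-1.03, 4.17], [0.13, 1.85], [-2.86, 2.86]. Speed limits (rad/s): [2.39, 2.39, 3.01, 3.01, 3.14, 3.14, 3.14].

### API

Orientations are given as a 3x3 rotation matrix whose columns are the frame's x, y, z axes.
In Python, from bench import sense, read_camera, job_done gives the robot as it stands. The module is installed in compiled form; this text tells all that it offers.
- The arm moves only by the tool play_rows, never from a script. Its argument "motion" is text: rows parted by semicolons, each of 7 numbers parted by spaces: the shift along the tool's x, y, z scaled (see below), then the turn, a rotation vector about the tool's x, y, z scaled (see below), then the gripper command: -1 is fully open, 1 is shut, values between are in proportion. In form: tx ty tz wx wy wz fingers; .... A call has 1 to 10 rows; each row is the pose to reach, as a shift and turn from the pose commanded when the call began, along the tool's axes at that moment, turning the shorter way round; what a row does not reach only later rows make up. The controller multiplies each number of a shift by 0.3 m and each number of a turn by 2 pi rad. A row lasts 1/8 s, in which the tool goes at most 62.5 mm and 10.7 degrees, less where a joint would pass 70% of its speed; a pose out of reach is approached as far as the arm can. A call with a number of a shift or a turn outside -1 to 1 is refused whole. A call with a gripper value outside its range is refused whole. The fingers move at their own pace and stop on an object; the grip force is fixed at half the most. Time passes only in rows, so rows that repeat a pose let the fingers close. It gives the time, the measured TCP pose, the force, the opening and the grip force at its end, in the units of the state.
- sense(): the state, without advancing time (a new reading comes with each control period).
- read_camera(name): name is "side" or "top" or "wrist"; returns a dict with "img" (400x640x3 uint8, blue, green, red), "range_z" (400x640 float32, m along the optical axis (not along the pixel's ray), 0 where there is no reading), "fx", "fy", "cx", "cy" (pixels), "R" (3x3) and "t" (3): a world point X has camera coordinates R X + t. Camera axes: x right, y down, z forward; pixel columns grow to the right and rows downward; lengths in m; the calibration is good to about 2 mm. The wrist camera is an equidistant fisheye: a pixel r from the principal point sees the ray r / f radians off the axis. A picture is of the moment at which its call begins.
- job_done(): hands the job in; it is judged then, once.
The state is a dict: "time": time; "joints": joint angles; "joint_velocities": joint speeds; "joint_efforts": joint torques, N m; "position": TCP position; "ee_rot": TCP orientation; "ft_force": force on the tool from outside, world axes, zero at the start; "moment": the same for the moment, N m; "gripper_width": finger opening in m; "gripper_force": force on a finger pad.
Only numpy, scipy, OpenCV 4.12 (cv2) and the standard library are available. Lean on these libraries where they do the work, as an engineer would, in place of code of your own. Each camera call takes 0.05 s, during which the arm holds its last target. There are 200 camera calls.

### The job

Lift the white timer shell out of the tray, set it mouth-down over the upright post of the bar clamp and let go of it. Then pump the clamp's trigger lever, letting it spring back between strokes, until the sprung pad of the jaw bears on the shell and its spring is clearly pressed in but well short of its end, so the shell is gripped and not crushed; move the jaw only by the trigger. Finish while still holding the trigger squeezed so the glue can set, and leave the jar, the bulb and the box of cells alone.

Things in the scene. Friction and masses are not known exactly. Their poses are not given: they have to be found in the camera images.
- shell: White plastic kitchen timer shell, a cup 56 mm in outer diameter and 52 mm high, wall 4 mm (bore 48 mm, 47 mm deep), 60 g. It stands mouth-down in the tray, closed face up (a round boss adds 4 mm, look only). Origin: centre of the mouth's plane (its underside); z up through the closed top.
- tray: Grey plastic tray 220 x 180 x 28 mm, walls and floor 4 to 5 mm, fixed; long side along its x. Origin under its centre.
- clamp: One-hand bar clamp on a board (80 mm in x, y -125 to +200 mm, 10 mm high), fixed. Origin on the work surface under the post. Jaw and trigger move along its +y; in that order come jaw, post, trigger lever, fixed handle. Housing: y 75 to 185 mm, x within 22 mm, 53 mm high. Black handle, 22 mm wide: y 146 to 162 mm, top at 128 mm. The bar slides out at the rear as the jaw closes.
- post_seat (a point): Centre of the top face of the 66 x 66 mm platform, 36 mm above the work surface, at the foot of the black post (42 mm diameter, 36 mm high, top 9 mm tapered to 24 mm). The seated shell's mouth rests on this face with 3 mm clearance around the post. Same axes as the clamp.
- trigger_front (a point): Point on the outer (-y, jaw side) face of the steel trigger lever, 60 mm above its pivot, 100 mm above the work surface at rest, at y = 104 mm of the clamp. The lever is 22 mm wide in x, 12 mm thick, stands upright at rest, its top at 128 mm. It moves 14 mm towards the handle here in a full stroke.
- handle_back (a point): Point on the rear (+y) face of the fixed handle, 100 mm above the work surface, at y = 162 mm of the clamp. Lever and handle together measure 58 mm over their outer faces at rest and 44 mm with the lever fully squeezed; only the lever moves, the handle does not give.
- trigger: The steel trigger lever. Origin on its pivot, 40 mm above the work surface.
- trigger_angle (a joint): Lever angle, rad: 0 at rest, 0.23 fully squeezed; springs back (1.5 to 2.5 N at 60 mm above the pivot). A ratchet drives the jaw on the squeeze, 1 mm per mm of lever travel there after up to 4 mm of free play (pitch 4 mm): 10 to 14 mm a full stroke, usually 12. On the return about 3 N of friction holds the jaw. A squeeze takes about 6 N, up to 16 N with the pad pressed in.
- jaw_travel (a joint): Travel of the jaw and bar along the clamp's +y, m: 0 fully open, 0.085 at most; it starts between 0 and 0.025. Only the trigger should move it.
- jaw: Aluminium bar with the grey upright of the jaw on its end, 26 x 14 x 70 mm, top at 84 mm. Not to be pushed by hand. Its origin is the clamp's origin shifted by the jaw travel, so it does not lie on the part.
- pad_travel (a joint): How far the pad's spring is pressed in towards the jaw upright, m: 0 free, 0.020 at its end, 500 N/m. 0.002 to 0.015 is a good grip; beyond 0.017 the shell counts as crushed.
- pad: Black rubber pad, 28 mm wide, 22 mm high, 6 mm thick, on a steel plunger that carries it 18 mm ahead of the jaw upright. Its origin does not lie on the part: see point pad_front.
- pad_front (a point): Centre of the pad's front face, 62 mm above the work surface (26 mm above the platform), at y = -85 mm of the clamp plus jaw travel minus pad travel. On a shell pressed against the post it comes to rest about y = -25 mm.
- jar: Bystander: green glass jar with steel lid, 68 mm diameter, 110 mm high; origin under its centre.
- bulb: Bystander: frosted bulb standing in an open cardboard sleeve 46 x 46 x 45 mm, 109 mm high in all; origin under its centre.
- cellbox: Bystander: wooden sliding-lid box of AAA cells, 70 x 130 x 45 mm; origin under its centre.
Not all that is in view belongs to the job. There is more than one size of the shell; the job needs the smallest.

How it is judged:
On the way, in this order (a step that is already met when the one before it is completed fails the run):
1. the shell sits mouth-down over the post, fully down, and is let go (horizontal distance between shell and post_seat below 0.007 m and z of shell in the frame of post_seat between -0.004 and 0.005 m and angle between shell's own z axis and vertical below 0.12 rad and contact force between the fingers and shell below 0.1 N and value of joint pad_travel below 0.001 m), for 0.3 s.
2. with the shell on the post, the pad bears on the shell while the fingers work the trigger (horizontal distance between shell and post_seat below 0.007 m and z of shell in the frame of post_seat between -0.004 and 0.005 m and angle between shell's own z axis and vertical below 0.12 rad and contact force between pad and shell above 0.4 N and contact force between the fingers and trigger above 0.5 N), for 0.1 s.
At the end, for the whole second after the job is handed in: Shell over the post within 7 mm of centre, mouth within 5 mm of the platform, tilt under 0.12 rad, not touched by fingers; pad presses it over 0.5 N, its spring in by 2 to 15 mm; fingers still press the trigger lever (over 1 N, beyond 0.03 rad) (horizontal distance between shell and post_seat below 0.007 m and z of shell in the frame of post_seat between -0.004 and 0.005 m and angle between shell's own z axis and vertical below 0.12 rad and value of joint pad_travel between 0.002 and 0.015 m and contact force between pad and shell above 0.5 N and contact force between the fingers and trigger above 1 N and value of joint trigger_angle above 0.03 rad and contact force between the fingers and shell below 0.1 N); the arm keeps its last pose, push and grip.
It fails at once if the shell is crushed (pad spring pressed in more than 17 mm) (value of joint pad_travel above 0.017 m).
It fails at once if the jaw or its pad is pushed by the robot instead of by the trigger (contact force between any of the fingers, the arm and jaw above 2 N or contact force between any of the fingers, the arm and pad above 2 N).
It fails at once if the shell is tipped over (angle between shell's own z axis and vertical above 0.7 rad).
It fails at once if the jar, the bulb or the box of cells is disturbed (distance of any of jar, bulb, cellbox from where it was at the start of the episode above 0.02 m).
It also fails if it takes over 58 s, if anything falls off the work surface, if the arm or the gripper's body presses on something with over 40 N, if the wrist force passes 120 N, or if a joint passes its speed limit or range.

## Working session

There is one attempt and no reset: what is moved stays moved. The work goes in short steps, Python scripts to look and compute and a tool call to move; the robot and the scene stay as the last step left them, time stands still between calls to the robot, and variables do not carry over. Pictures are saved under pics/ and viewed, at most 10 in all, crops included, and the job is handed in when it is done.

Besides the shell and the picture viewer there is one more tool, called as name(argument=value, ...) on one line, values as JSON. play_rows: Moves the arm, as the interface text tells. Shifts and turns lie within -1 to 1; 1 stands for 0.3 m of shift or 2 pi rad of turn. Its arguments: {"type":"object","properties":{"motion":{"type":"string"}},"required":["motion"]}

```bash
mkdir -p pics; cat > h.py <<'E'
import numpy as np, cv2
from bench import sense, read_camera
def grid(c):
    "world point of every pixel of a pinhole camera with depth"
    v,u=np.mgrid[:400,:640]; z=c["range_z"]
    P=np.dstack([(u-c["cx"])/c["fx"]*z,(v-c["cy"])/c["fy"]*z,z])
    return (P-np.array(c["t"]))@np.array(c["R"])
E
python3 - <<'E'
from h import *
s=sense(); print(s["time"],s["position"],np.round(s["ee_rot"],3),s["gripper_width"])
for n in("side","top"):
    c=read_camera(n); cv2.imwrite(f"pics/{n}0.png",c["img"]); np.save(n+"0.npy",c,allow_pickle=True)
    print(n,c["fx"],c["cx"],c["cy"],-np.array(c["R"]).T@c["t"],np.round(c["R"],2).tolist())
E
```

```text
0.0 [0.22577145 0.58226781 0.24144998] [[-0.932  0.361 -0.   ]
 [ 0.361  0.932 -0.002]
 [-0.    -0.002 -1.   ]] 0.08534196068833448
side 505.1454379187617 316.4458139376187 200.86853205057488 [ 0.06009376 -1.25611143  0.89659425] [[0.93, -0.36, -0.01], [-0.19, -0.49, -0.85], [0.3, 0.8, -0.52]]
top 378.8536197001971 314.4433029502627 198.86324427947446 [ 0.38974898 -0.03394298  1.16847729] [[0.0, -1.0, -0.0], [-0.99, -0.0, -0.15], [0.15, 0.0, -0.99]]
```

View pics/top0.png

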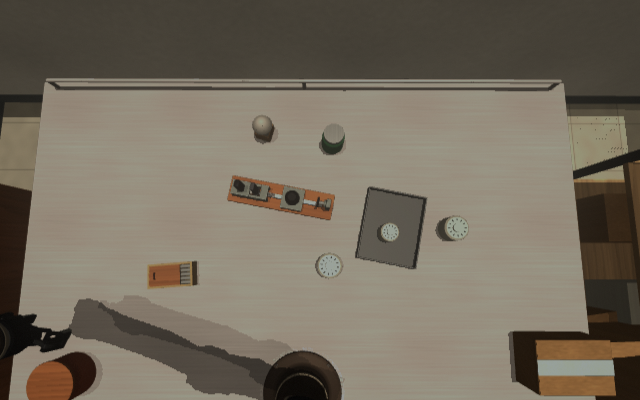

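View pics/side0.png

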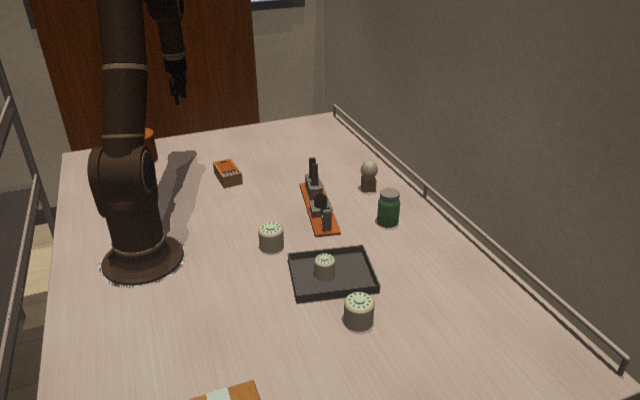

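The top view shows the small shell in the tray at (390,232). On the clamp, the handle is near (239,186), the post at (292,198) and the jaw at (325,204). The side view agrees. Next I measure them.

```bash
python3 - <<'E'
from h import *
c=np.load("top0.npy",allow_pickle=True).item(); P=grid(c); im=c["img"]
v,u=np.mgrid[:400,:640]
def roi(a,b,x,y): return (u>=a)&(u<b)&(v>=x)&(v<y)
Z=P[...,2]
print("table z",np.median(Z[roi(450,540,280,320)]))
for n,r in dict(tray=roi(375,407,217,249),big1=roi(312,348,248,284),big2=roi(438,475,210,245)).items():
    m=r&(Z>.045); q=P[m]; zt=np.percentile(q[:,2],80); q=q[abs(q[:,2]-zt)<.006]
    (x,y),rad=cv2.minEnclosingCircle(q[:,:2].astype(np.float32)); print(n,len(q),"ztop",zt,"c",x,y,"r",rad,"mean",q.mean(0))
hsv=cv2.cvtColor(im,cv2.COLOR_BGR2HSV)
r=roi(220,345,165,230)
m=r&(hsv[...,1]>130)&(Z<.03)
q=P[m][:,:2]; rect=cv2.minAreaRect((q*1000).astype(np.float32)); print("board",rect,np.median(Z[m]))
for lo,hi in((.03,.04),(.048,.058),(.068,.076),(.078,.09),(.1,.135)):
    m=r&(Z>lo)&(Z<hi); q=P[m]
    n,l,st,ce=cv2.connectedComponentsWithStats(m.astype(np.uint8))
    print(lo,[(s[4],np.round(P[l==i].mean(0),4).tolist(),np.round(np.ptp(P[l==i],axis=0)*1e3,0).tolist()) for i,s in enumerate(st) if i and s[4]>4])
big=cv2.resize(im[160:260,220:420],None,fx=4,fy=4,interpolation=cv2.INTER_CUBIC); cv2.imwrite("pics/z.png",big)
E
```

```text
table z 0.00025018999310156035
tray 255 ztop 0.059231495844401676 c 0.46060681343078613 -0.2533259987831116 r 0.027691373601555824 mean [ 0.46004581 -0.25314282  0.05739289]
big1 424 ztop 0.07123803766073755 c 0.36272796988487244 -0.07589380443096161 r 0.035025425255298615 mean [ 0.36299114 -0.07571221  0.06949984]
big2 406 ztop 0.07079129878565732 c 0.4724111258983612 -0.4461498260498047 r 0.03510965779423714 mean [ 0.47237729 -0.4456284   0.06905856]
board ((568.3007202148438, 71.12016296386719), (322.6698913574219, 77.4411849975586), 79.05322265625) 0.011520804035060771
0.03 [(np.int32(265), [0.56, 0.0337, 0.0368], [74.0, 79.0, 10.0])]
0.048 [(np.int32(328), [0.5827, 0.1569, 0.054], [58.0, 113.0, 9.0]), (np.int32(5), [0.5477, 0.0215, 0.0543], [10.0, 11.0, 6.0])]
0.068 [(np.int32(100), [0.562, 0.0339, 0.0719], [33.0, 35.0, 8.0]), (np.int32(19), [0.5473, -0.0432, 0.0727], [24.0, 12.0, 5.0]), (np.int32(12), [0.5412, -0.0634, 0.0725], [21.0, 6.0, 6.0])]
0.078 [(np.int32(9), [0.5861, 0.1796, 0.0843], [14.0, 9.0, 10.0]), (np.int32(9), [0.5791, 0.1385, 0.0834], [18.0, 12.0, 10.0]), (np.int32(41), [0.5411, -0.0729, 0.0843], [27.0, 15.0, 9.0])]
0.1 [(np.int32(60), [0.5899, 0.1832, 0.1242], [22.0, 16.0, 31.0]), (np.int32(47), [0.5816, 0.1403, 0.1235], [21.0, 12.0, 33.0])]
```

View pics/z.png

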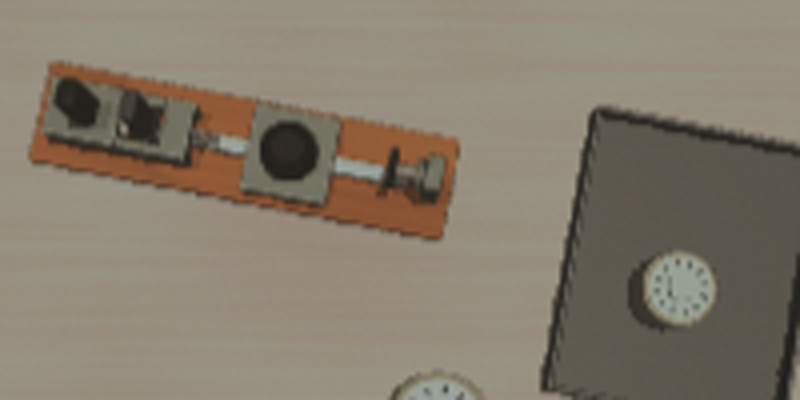

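The crop confirms the layout. The shell measures 55 mm across with its top at z=0.057. The board axis points along 79.05°, which puts the post at (0.5615, 0.034), matching the measured post top. Now a helper, then move.

```bash
cat >> h.py <<'E'
from scipy.spatial.transform import Rotation as Ro
A=np.deg2rad(79.05); CY=np.array([np.cos(A),np.sin(A),0]); CX=np.array([CY[1],-CY[0],0]); POST=np.array([.5615,.0341,0])
def Rdown(y):  # tool y along the given horizontal axis, z down
    z=np.array([0,0,-1.]); return np.c_[np.cross(y,z),y,z]
def go(p,R,p0=None,R0=None):
    s=sense(); p0=s["position"] if p0 is None else np.array(p0); R0=np.array(s["ee_rot"]) if R0 is None else R0
    print("shift",np.round(R0.T@(np.array(p)-p0)/.3,4),"turn",np.round(Ro.from_matrix(R0.T@R).as_rotvec()/2/np.pi,4))
E
python3 - <<'E'
from h import *
Rm=Rdown(np.array([np.cos(.5),np.sin(.5),0])); R1=Rdown(CX)
a,b,c=[.48,.30,.242],[.5,.03,.242],[.4605,-.2532,.12]
go(a,Rm); go(b,R1,a,Rm); go(c,R1,b,R1)
E
```

```text
shift [-1.1304e+00 -5.7130e-01 -6.0000e-04] turn [-2.000e-04  1.000e-04  1.116e-01]
shift [-0.8218 -0.373   0.    ] turn [0.   0.   0.11]
shift [-0.9518  0.05    0.4067] turn [0. 0. 0.]
```

play_rows(motion="-1 -0.51 0 0 0 0.11 -1;-1 -0.51 0 0 0 0.11 -1;-1 -0.51 0 0 0 0.11 -1;-1 -0.51 0 0 0 0.11 -1;-1 -0.51 0 0 0 0.11 -1;-1 -0.51 0 0 0 0.11 -1;-1 -0.51 0 0 0 0.11 -1")

```text
time: 0.98
position: [0.4516, 0.3295, 0.2421]
ee_rot: [[-0.484, 0.875, 0.0], [0.875, 0.484, -0.001], [-0.001, -0.0, -1.0]]
ft_force: [0.3, 1.0, -0.3]
gripper_width: 0.0854
gripper_force: 0.0
```

play_rows(motion="-0.95 -0.33 0 0 0 0.11 -1;-0.95 -0.33 0 0 0 0.11 -1;-0.95 -0.33 0 0 0 0.11 -1;-0.95 -0.33 0 0 0 0.11 -1;-0.95 -0.33 0 0 0 0.11 -1;-0.95 -0.33 0 0 0 0.11 -1;-0.95 -0.33 0 0 0 0.11 -1")

```text
time: 1.85
position: [0.5027, 0.0366, 0.242]
ee_rot: [[0.178, 0.984, -0.001], [0.984, -0.178, 0.001], [0.001, -0.001, -1.0]]
ft_force: [-0.8, 0.1, -0.1]
gripper_width: 0.0854
gripper_force: 0.0
```

```bash
python3 - <<'E'
from h import *
print(sense()["time"],sense()["position"]); go([.4605,-.2532,.12],Rdown(CX))
E
```

```text
1.85 [0.50272881 0.03659063 0.24203496]
shift [-0.9759  0.0341  0.4061] turn [-0.0001 -0.0001  0.0019]
```

play_rows(motion="-0.976 0.034 0.406 0 0 0.002 -1;-0.976 0.034 0.406 0 0 0.002 -1;-0.976 0.034 0.406 0 0 0.002 -1;-0.976 0.034 0.406 0 0 0.002 -1;-0.976 0.034 0.406 0 0 0.002 -1;-0.976 0.034 0.406 0 0 0.002 -1;-0.976 0.034 0.406 0 0 0.002 -1;-0.976 0.034 0.406 0 0 0.002 -1")

```text
time: 2.85
position: [0.4616, -0.2527, 0.1207]
ee_rot: [[0.189, 0.982, 0.001], [0.982, -0.189, 0.001], [0.001, 0.001, -1.0]]
ft_force: [-0.1, 0.1, 0.5]
gripper_width: 0.0854
gripper_force: 0.0
```

```bash
python3 - <<'E'
from h import *
print(sense()["position"]); go([.4605,-.2532,.027],Rdown(CX))
c=read_camera("wrist"); cv2.imwrite("pics/w1.png",c["img"])
E
```

```text
[ 0.46163411 -0.25266661  0.12074287]
shift [-0.0028 -0.0035  0.3125] turn [ 0.0001 -0.0002  0.0002]
```

View pics/w1.png

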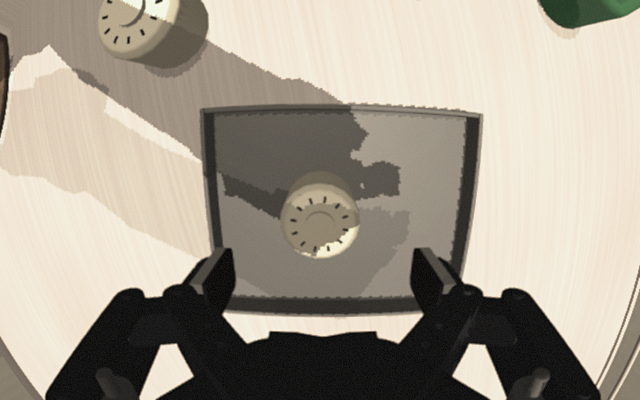

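The wrist view shows the shell (320,215) midway between the fingers (222 and 424). Descend and grip.

play_rows(motion="-0.003 -0.003 0.15 0 0 0 -1;-0.003 -0.003 0.31 0 0 0 -1;-0.003 -0.003 0.31 0 0 0 -1;-0.003 -0.003 0.31 0 0 0 -1;-0.003 -0.003 0.31 0 0 0 1;-0.003 -0.003 0.31 0 0 0 1;-0.003 -0.003 0.31 0 0 0 1;-0.003 -0.003 0.31 0 0 0 1;-0.003 -0.003 0.31 0 0 0 1")

```text
time: 4.03
position: [0.4603, -0.2562, 0.0295]
ee_rot: [[0.193, 0.981, 0.003], [0.981, -0.193, -0.0], [0.001, 0.003, -1.0]]
ft_force: [-3.0, 2.7, 12.6]
gripper_width: 0.054
gripper_force: 61.4
```

play_rows(motion="0 0 -0.1 0 0 0 1;0 0 -0.25 0 0 0 1;0 0 -0.36 0 0 0 1;0 0 -0.36 0 0 0 1;0 0 -0.36 0 0 0 1")

```text
time: 4.65
position: [0.4591, -0.2555, 0.1354]
ee_rot: [[0.192, 0.981, 0.0], [0.981, -0.192, 0.0], [0.001, 0.0, -1.0]]
ft_force: [-0.6, -0.3, -1.3]
gripper_width: 0.0542
gripper_force: 63.4
```

```bash
python3 - <<'E'
from h import *
s=sense(); print(s["position"],s["gripper_width"]); R1=Rdown(CX)
go(POST+[0,0,.135],R1)
c=read_camera("top"); P=grid(c); 
# shell top seen now (between fingers)
p=s["position"]; m=(np.hypot(P[...,0]-p[0],P[...,1]-p[1])<.04)&(abs(P[...,2]-p[2]-.03)<.012); print(m.sum())
c=read_camera("side"); cv2.imwrite("pics/s2.png",c["img"]); 
E
```

```text
[ 0.45908788 -0.25554064  0.13543575] 0.0541514261236713
shift [1.0131 0.1493 0.002 ] turn [ 0.     -0.0001 -0.0004]
64
```

View pics/s2.png

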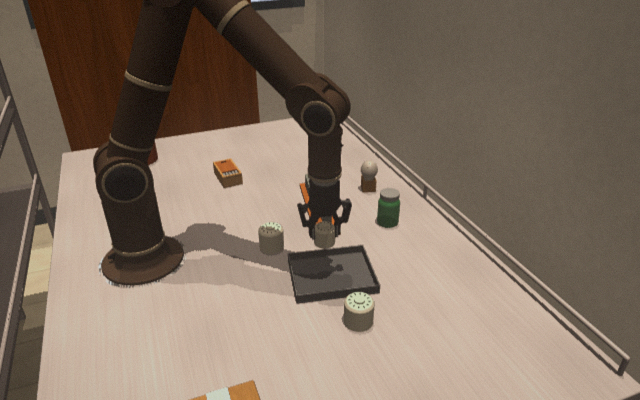

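The shell is lifted in the gripper (side view, ~(325,235)). Now I measure where it sits in the hand, using wrist range.

```bash
cat >> h.py <<'E'
def wgrid(c):
    v,u=np.mgrid[:400,:640]; x=(u-c["cx"])/c["fx"]; y=(v-c["cy"])/c["fy"]; r=np.hypot(x,y)+1e-9; z=c["range_z"]
    k=np.tan(np.minimum(r,1.5))/r
    return (np.dstack([x*k*z,y*k*z,z])-np.array(c["t"]))@np.array(c["R"])
E
python3 - <<'E'
from h import *
from scipy.optimize import least_squares
s=sense(); p=np.array(s["position"]); R=np.array(s["ee_rot"])
c=read_camera("wrist"); W=wgrid(c); L=(W-p)@R   # tool frame
ok=(c["range_z"]>0)
print("tray z",np.median(W[100:150,250:350,2]))
m=ok&(abs(L[...,1])<.024)&(abs(L[...,0])<.05)&(abs(L[...,2])<.06)
q=L[m]; print(m.sum(), np.percentile(q,[2,25,50,75,98],axis=0).round(4).tolist())
h,e=np.histogram(q[:,2],bins=np.arange(-.06,.06,.004)); print(dict(zip(e.round(3).tolist(),h.tolist())))
sd=q[(q[:,2]>-.015)&(q[:,2]<.025)&(q[:,0]>.012)]
f=least_squares(lambda a:np.hypot(sd[:,0]-a[0],sd[:,1]-a[1])-.028,[0,0],loss="soft_l1",f_scale=.001); print("centre tool xy",f.x,len(sd),np.std(f.fun))
for n in("top","side"):
    c=read_camera(n); L2=(grid(c)-p)@R; m=(abs(L2[...,1])<.023)&(abs(L2[...,0])<.05)&(L2[...,2]>-.015)&(L2[...,2]<.05); q=L2[m]
    if len(q): print(n,len(q),np.percentile(q,[2,50,98],axis=0).round(4).tolist())
    sd=q[q[:,2]<.03]
    if len(sd)>10: f=least_squares(lambda a:np.hypot(sd[:,0]-a[0],sd[:,1]-a[1])-.028,[0,0],loss="soft_l1",f_scale=.001); print(f.x,len(sd),np.std(f.fun))
E
```

```text
tray z 0.0035783546930640278
14021 [[-0.0175, -0.0227, -0.0312], [0.0003, -0.0109, -0.0264], [0.0128, -0.0006, -0.0257], [0.0226, 0.0098, -0.0228], [0.0285, 0.022, 0.0177]]
{-0.06: 217, -0.056: 39, -0.052: 0, -0.048: 3, -0.044: 0, -0.04: 0, -0.036: 0, -0.032: 1792, -0.028: 7959, -0.024: 1310, -0.02: 372, -0.016: 334, -0.012: 296, -0.008: 273, -0.004: 256, 0.0: 217, 0.004: 226, 0.008: 203, 0.012: 157, 0.016: 183, 0.02: 148, 0.024: 36, 0.028: 0, 0.032: 0, 0.036: 0, 0.04: 0, 0.044: 0, 0.048: 0, 0.052: 0}
centre tool xy [ 0.00051394 -0.000987  ] 2240 0.0002542430921741458
top 44 [[0.0159, -0.0223, -0.0141], [0.0271, -0.0072, 0.0023], [0.03, 0.0158, 0.0216]]
[0.00162187 0.00180898] 44 0.0003465497527007113
side 231 [[-0.0312, -0.022, -0.014], [-0.0255, -0.0029, 0.0049], [-0.0155, 0.0205, 0.0264]]
[-0.00032711  0.00011669] 231 0.0018943806804659026
```

In hand, the shell centre is (0.5,-0.5) mm in tool xy and the mouth is 26 mm ahead of the TCP. I'll go to 60 mm short of the post and look with the wrist camera.

play_rows(motion="0.4 0.08 -0.03 0 0 0 1;0.81 0.15 -0.03 0 0 0 1;0.81 0.15 -0.03 0 0 0 1;0.81 0.15 -0.03 0 0 0 1;0.81 0.15 -0.03 0 0 0 1;0.81 0.15 -0.03 0 0 0 1;0.81 0.15 -0.03 0 0 0 1")

```text
time: 5.78
position: [0.5496, -0.0279, 0.1443]
ee_rot: [[0.195, 0.981, -0.001], [0.981, -0.195, -0.001], [-0.001, -0.001, -1.0]]
ft_force: [-0.2, -0.5, -0.5]
gripper_width: 0.0542
gripper_force: 63.5
```

```bash
python3 - <<'E'
from h import *
s=sense(); print(s["time"],s["position"],s["gripper_width"])
c=read_camera("wrist"); W=wgrid(c); np.save("w2.npy",c,allow_pickle=True); cv2.imwrite("pics/w2.png",c["img"])
B=np.c_[CX,CY,[0,0,1]]; L=(W-POST)@B; ok=c["range_z"]>0
def st(n,m): q=L[m&ok]; print(n,len(q), len(q) and np.percentile(q,[1,50,99],axis=0).round(4).tolist())
near=(abs(L[...,0])<.05)
st("posttop",near&(abs(L[...,1])<.03)&(abs(L[...,2]-.072)<.004))
st("postside",near&(abs(L[...,1])<.03)&(abs(L[...,2]-.05)<.01))
st("platform",near&(abs(L[...,1])<.05)&(abs(L[...,2]-.036)<.003))
st("lever",near&(abs(L[...,1]-.11)<.02)&(L[...,2]>.07))
st("handle",near&(abs(L[...,1]-.154)<.02)&(L[...,2]>.07))
E
```

```text
5.775 [ 0.54958893 -0.0278902   0.14427868] 0.05415341322438146
posttop 1628 [[-0.016, -0.0149, 0.0681], [-0.0016, -0.0008, 0.0711], [0.0124, 0.0136, 0.0728]]
postside 0 0
platform 4196 [[-0.0345, -0.0328, 0.0337], [-0.0016, 0.0027, 0.0354], [0.0306, 0.0313, 0.037]]
lever 0 0
handle 0 0
```

View pics/w2.png

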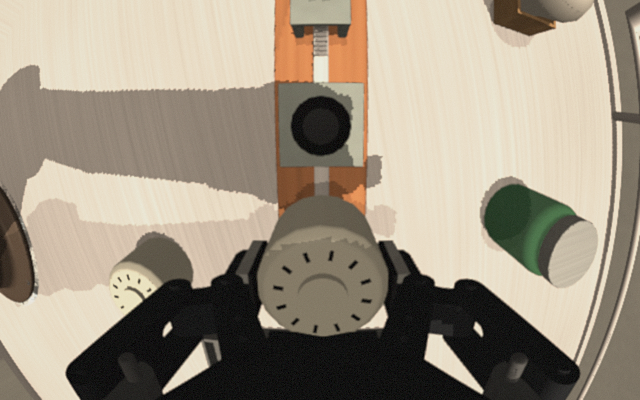

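The wrist view shows the post at (321,125), and the platform and post agree on a (-1.8,-0.7) mm correction in clamp axes. The shell's offset came from the same camera, so I'll use wrist-relative values.

```bash
sed -i 's/^POST=.*//; s/POST=np.array(\[.5615,.0341,0\])/POST=np.array([.5596,.0338,0])/' h.py; python3 - <<'E'
from h import *
t=POST-.0005*CY+.0008*CX
go(t+[0,0,.110],Rdown(CX))
E
```

```text
shift [ 0.2066 -0.005   0.1145] turn [-0.      0.0001 -0.0009]
```

play_rows(motion="0.1 -0.005 0 0 0 -0.001 1;0.207 -0.005 0 0 0 -0.001 1;0.207 -0.005 0.11 0 0 -0.001 1;0.207 -0.005 0.114 0 0 -0.001 1;0.207 -0.005 0.114 0 0 -0.001 1;0.207 -0.005 0.114 0 0 -0.001 1")

```text
time: 6.58
position: [0.5613, 0.0342, 0.1114]
ee_rot: [[0.188, 0.982, 0.002], [0.982, -0.188, 0.0], [0.001, 0.002, -1.0]]
ft_force: [0.4, 0.5, -1.4]
gripper_width: 0.054
gripper_force: 63.5
```

```bash
python3 - <<'E'
from h import *
s=sense(); print(s["position"],s["ft_force"])
t=POST-.0005*CY+.0008*CX
go(t+[0,0,.064],Rdown(CX))
p=s["position"]; R=np.array(s["ee_rot"])
c=read_camera("wrist"); W=wgrid(c); B=np.c_[CX,CY,[0,0,1]]; L=(W-POST)@B; ok=c["range_z"]>0
q=L[ok&(abs(L[...,0])<.05)&(abs(L[...,1])<.05)&(abs(L[...,2]-.036)<.003)]; print("platform",np.percentile(q,[1,99],axis=0).round(4).tolist() if len(q) else 0)
T=(W-p)@R; q=T[ok&(abs(T[...,2]+.0265)<.004)&(np.hypot(T[...,0],T[...,1])<.04)]; print("shell top",np.percentile(q,[1,50,99],axis=0).round(4).tolist())
E
```

```text
[0.56128376 0.03421268 0.11140282] [ 0.3900742   0.48178946 -1.403993  ]
shift [-0.0042 -0.0028  0.158 ] turn [ 0.0002 -0.0001  0.0003]
platform [[-0.0328, 0.0002, 0.0335], [0.0323, 0.0329, 0.0373]]
shell top [[-0.019, -0.0306, -0.0304], [0.0071, -0.001, -0.0259], [0.0262, 0.0288, -0.0227]]
```

play_rows(motion="-0.003 -0.002 0.05 0 0 0 1;-0.003 -0.002 0.09 0 0 0 1;-0.003 -0.002 0.12 0 0 0 1;-0.003 -0.002 0.14 0 0 0 1;-0.003 -0.002 0.155 0 0 0 1;-0.003 -0.002 0.163 0 0 0 1;-0.003 -0.002 0.163 0 0 0 1")

```text
time: 7.5
position: [0.5602, 0.0342, 0.0617]
ee_rot: [[0.187, 0.982, 0.001], [0.982, -0.187, 0.0], [0.0, 0.001, -1.0]]
ft_force: [0.6, 0.0, -0.2]
gripper_width: 0.0539
gripper_force: 63.5
```

play_rows(motion="0 0 0 0 0 0 -0.4;0 0 0 0 0 0 -1;0 0 0 0 0 0 -1;0 0 0 0 0 0 -1;0 0 -0.1 0 0 0 -1;0 0 -0.3 0 0 0 -1;0 0 -0.5 0 0 0 -1;0 0 -0.5 0 0 0 -1;0 0 -0.5 0 0 0 -1;0 0 -0.5 0 0 0 -1")

```text
time: 8.75
position: [0.559, 0.0344, 0.21]
ee_rot: [[0.186, 0.982, -0.002], [0.982, -0.186, -0.0], [-0.001, -0.002, -1.0]]
ft_force: [-0.2, 0.6, 1.4]
gripper_width: 0.0851
gripper_force: 0.0
```

```bash
python3 - <<'E'
from h import *
s=sense(); print(s["time"],s["position"])
c=read_camera("wrist"); W=wgrid(c); cv2.imwrite("pics/w3.png",c["img"])
B=np.c_[CX,CY,[0,0,1]]; L=(W-POST)@B; ok=c["range_z"]>0
def st(n,m): q=L[m&ok]; print(n,len(q), len(q) and np.percentile(q,[1,50,99],axis=0).round(4).tolist())
st("shelltop",(abs(L[...,0])<.05)&(abs(L[...,1])<.05)&(L[...,2]>.08)&(L[...,2]<.1))
near=abs(L[...,0])<.03
st("lever",near&(abs(L[...,1]-.11)<.02)&(L[...,2]>.07))
st("levertop",near&(abs(L[...,1]-.11)<.02)&(L[...,2]>.124))
st("handletop",near&(abs(L[...,1]-.154)<.02)&(L[...,2]>.122))
go(POST+.14*CY+[0,0,.21],Rdown(CY)); go(POST+.14*CY+[0,0,.21],Rdown(-CY))
T=grid(read_camera("top")); L=(T-np.array([.5615,.0341,0]))@B
q=L[(abs(L[...,0])<.04)&(L[...,1]<-.06)&(L[...,1]>-.13)&(L[...,2]>.06)]; print("jaw",len(q),np.percentile(q,[2,50,98],axis=0).round(4).tolist())
E
```

```text
8.75 [0.55900929 0.03436163 0.21000605]
shelltop 3093 [[-0.0265, -0.0228, 0.0815], [-0.0007, 0.0039, 0.0874], [0.0251, 0.0278, 0.0923]]
lever 757 [[-0.0108, 0.1037, 0.0761], [-0.0005, 0.1068, 0.1262], [0.0104, 0.116, 0.1287]]
levertop 513 [[-0.0108, 0.1038, 0.1242], [-0.0005, 0.1095, 0.1269], [0.0104, 0.116, 0.1287]]
handletop 365 [[-0.0112, 0.1455, 0.1224], [0.0, 0.1492, 0.1265], [0.0105, 0.1537, 0.1287]]
shift [ 0.4654  0.0037 -0.0006] turn [-4.000e-04 -2.000e-04 -2.494e-01]
shift [ 0.4654  0.0037 -0.0006] turn [-2.000e-04  4.000e-04  2.506e-01]
jaw 101 [[-0.012, -0.1149, 0.0609], [-0.0004, -0.1002, 0.0755], [0.0128, -0.0756, 0.0876]]
```

View pics/w3.png

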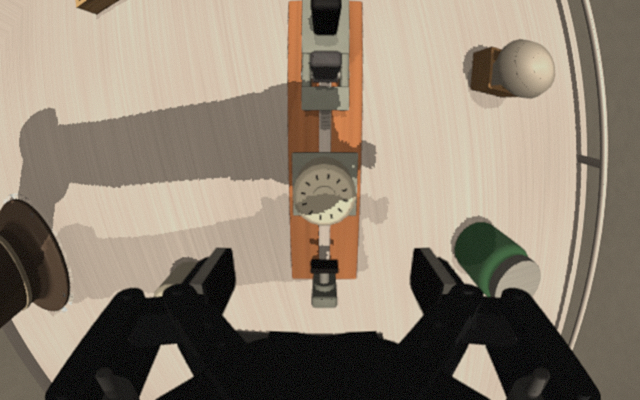

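The shell is seated: top at 0.088 and centred. The pad front is at about y=-76 mm, so it needs about 48–51 mm of travel to reach firm contact plus about 8 mm of spring. The lever and handle match the given positions. Turn and go over the trigger.

play_rows(motion="0.2 0.004 0 0 0 -0.025 -1;0.465 0.004 0 0 0 -0.2495 -1;0.465 0.004 0 0 0 -0.2495 -1;0.465 0.004 0 0 0 -0.2495 -1;0.465 0.004 0 0 0 -0.2495 -1;0.465 0.004 0 0 0 -0.2495 -1;0.465 0.004 0 0 0 -0.2495 -1;0.465 0.004 0 0 0 -0.2495 -1;0.465 0.004 0 0 0 -0.2495 -1;0.465 0.004 0 0 0 -0.2495 -1")

```text
time: 10.1
position: [0.5868, 0.1708, 0.2104]
ee_rot: [[-0.982, 0.191, -0.002], [0.191, 0.982, -0.0], [0.001, -0.001, -1.0]]
ft_force: [1.1, 0.3, -0.1]
gripper_width: 0.0852
gripper_force: 0.0
```

play_rows(motion="0 0 0 0 0 0 -1;0 0 0 0 0 0 -1")

```text
time: 10.35
position: [0.587, 0.1711, 0.2111]
ee_rot: [[-0.982, 0.191, -0.0], [0.191, 0.982, -0.0], [0.0, -0.0, -1.0]]
ft_force: [-0.4, 0.2, -0.4]
gripper_width: 0.0855
gripper_force: 0.0
```

```bash
python3 - <<'E'
from h import *
s=sense(); print(s["time"],s["position"],s["joints"])
go(POST+.14*CY+[0,0,.095],Rdown(CY))
c=read_camera("wrist"); W=wgrid(c); T=(W-s["position"])@np.array(s["ee_rot"]); ok=c["range_z"]>0
B=np.c_[CX,CY,[0,0,1]]; L=(W-POST)@B
for n,y in(("lever",.11),("handle",.154)):
    q=L[ok&(abs(L[...,0])<.03)&(abs(L[...,1]-y)<.016)&(L[...,2]>.12)&(L[...,2]<.135)]; print(n,len(q),np.percentile(q,[1,50,99],axis=0).round(4).tolist())
E
```

```text
10.35 [0.58700461 0.1711158  0.21111486] [-0.5067185   0.41638897  0.19524165  1.67829804 -0.09018331  1.05614962
  1.09555969]
shift [0.0026 0.     0.3871] turn [-0.     -0.0001 -0.0001]
lever 480 [[-0.0114, 0.1041, 0.1207], [-0.0016, 0.1105, 0.1268], [0.0095, 0.116, 0.1285]]
handle 615 [[-0.0116, 0.1457, 0.1211], [-0.0018, 0.1535, 0.1267], [0.0095, 0.1612, 0.1286]]
```

play_rows(motion="0.003 0 0.15 0 0 0 -1;0.003 0 0.3 0 0 0 -1;0.003 0 0.387 0 0 0 -1;0.003 0 0.387 0 0 0 -1;0.003 0 0.387 0 0 0 -1")

```text
time: 11.02
position: [0.587, 0.1715, 0.0964]
ee_rot: [[-0.982, 0.19, 0.001], [0.19, 0.982, 0.0], [-0.001, 0.001, -1.0]]
ft_force: [0.5, 0.1, 0.8]
gripper_width: 0.0854
gripper_force: 0.0
```

play_rows(motion="0 0 0 0 0 0 -0.4;0 0 0 0 0 0 -0.2;0 0 0 0 0 0 -0.05;0 0 0 0 0 0 -0.05;0 0 0 0 0 0 -0.05")

```text
time: 11.65
position: [0.5872, 0.1692, 0.0972]
ee_rot: [[-0.982, 0.191, 0.002], [0.191, 0.982, -0.002], [-0.002, -0.001, -1.0]]
ft_force: [-1.7, -4.2, 7.8]
gripper_width: 0.0455
gripper_force: 28.6
```

```bash
cat >> h.py <<'E'
def jaw():
    "jaw and pad y in the clamp frame, from the top view (jaw moved out from under the arm) and the side view"
    B=np.c_[CX,CY,[0,0,1]]
    for n in("top","side"):
        L=(grid(read_camera(n))-np.array([.5615,.0341,0]))@B
        b=(abs(L[...,0])<.016)&(L[...,1]<-.02)&(L[...,1]>-.13)
        u=L[b&(L[...,2]>.077)&(L[...,1]<-.034)]; q=L[b&(L[...,2]>.055)&(L[...,2]<.077)&(L[...,1]<-.02)]
        print(n,"jaw top",len(u),np.percentile(u[:,1],[2,50,98]).round(4) if len(u) else 0,"pad",len(q),np.percentile(q[:,1],[2,50,98]).round(4) if len(q) else 0)
E
python3 - <<'E'
from h import *
s=sense(); print(s["time"],s["position"],s["ft_force"],s["moment"],s["gripper_width"],s["gripper_force"]); jaw()
E
```

```text
11.65 [0.58715864 0.16921341 0.09717521] [-1.68418897 -4.21275364  7.79573302] [-1.95399224  0.48914657  0.01921782] 0.045450650343168954 28.612602199427783
top jaw top 42 [-0.1026 -0.0962 -0.0895] pad 63 [-0.096  -0.0732 -0.0228]
side jaw top 33 [-0.1076 -0.1034 -0.0718] pad 133 [-0.1081 -0.0706 -0.0223]
```

Stroke 1 moved the jaw about 12 mm, so the pad is now near y=-64 mm. Two more strokes.

play_rows(motion="0 0 0 0 0 0 -1;0 0 0 0 0 0 -1;0 0 0 0 0 0 -1;0 0 0 0 0 0 -1;0 0 0 0 0 0 -0.4;0 0 0 0 0 0 -0.2;0 0 0 0 0 0 -0.05;0 0 0 0 0 0 -0.05;0 0 0 0 0 0 -0.05")

```text
time: 12.88
position: [0.5865, 0.1693, 0.0959]
ee_rot: [[-0.982, 0.191, 0.0], [0.191, 0.982, -0.002], [-0.0, -0.002, -1.0]]
ft_force: [-1.2, -4.5, 7.2]
gripper_width: 0.0454
gripper_force: 33.6
```

play_rows(motion="0 0 0 0 0 0 -1;0 0 0 0 0 0 -1;0 0 0 0 0 0 -1;0 0 0 0 0 0 -1;0 0 0 0 0 0 -0.4;0 0 0 0 0 0 -0.2;0 0 0 0 0 0 -0.05;0 0 0 0 0 0 -0.05;0 0 0 0 0 0 -0.05")

```text
time: 14.0
position: [0.5865, 0.1693, 0.096]
ee_rot: [[-0.982, 0.191, 0.0], [0.191, 0.982, -0.002], [-0.001, -0.002, -1.0]]
ft_force: [-1.6, -4.8, 7.4]
gripper_width: 0.0456
gripper_force: 33.5
```

```bash
python3 - <<'E'
from h import *
s=sense(); print(s["time"],s["position"],s["ft_force"],s["gripper_width"],s["gripper_force"]); jaw()
E
```

```text
14.0 [0.58648701 0.16927284 0.09598624] [-1.60929787 -4.79194309  7.35100037] 0.04556337370066687 33.46987249329686
top jaw top 46 [-0.0782 -0.0713 -0.0423] pad 64 [-0.0776 -0.0486 -0.0228]
side jaw top 24 [-0.0884 -0.0779 -0.071 ] pad 118 [-0.086  -0.0485 -0.0231]
```

play_rows(motion="0 0 0 0 0 0 -1;0 0 0 0 0 0 -1;0 0 0 0 0 0 -1;0 0 0 0 0 0 -1;0 0 0 0 0 0 -0.4;0 0 0 0 0 0 -0.2;0 0 0 0 0 0 -0.05;0 0 0 0 0 0 -0.05;0 0 0 0 0 0 -0.05")

```text
time: 15.22
position: [0.5865, 0.1693, 0.096]
ee_rot: [[-0.982, 0.191, 0.0], [0.191, 0.982, -0.002], [-0.001, -0.002, -1.0]]
ft_force: [-1.6, -4.3, 6.8]
gripper_width: 0.0457
gripper_force: 33.4
```

```bash
python3 - <<'E'
from h import *
s=sense(); print(s["time"],s["position"],s["ft_force"],s["gripper_width"],s["gripper_force"]); jaw()
c=read_camera("top"); cv2.imwrite("pics/t4.png",cv2.resize(c["img"][160:235,220:345],None,fx=6,fy=6,interpolation=cv2.INTER_CUBIC))
B=np.c_[CX,CY,[0,0,1]]; L=(grid(c)-np.array([.5615,.0341,0]))@B
q=L[(np.hypot(L[...,0],L[...,1])<.036)&(L[...,2]>.082)&(L[...,2]<.098)]; print("shell",len(q),np.percentile(q,[1,50,99],axis=0).round(4).tolist())
E
```

```text
15.225 [0.58648003 0.16927904 0.0959515 ] [-1.55676355 -4.33702479  6.80723585] 0.045687359888375426 33.386565337423235
top jaw top 44 [-0.0663 -0.0597 -0.0525] pad 62 [-0.0658 -0.0373 -0.024 ]
side jaw top 28 [-0.0721 -0.0673 -0.0578] pad 106 [-0.0749 -0.0642 -0.0222]
shell 282 [[-0.0249, -0.0238, 0.0837], [-0.0009, 0.0014, 0.0893], [0.0247, 0.0287, 0.0961]]
```

View pics/t4.png

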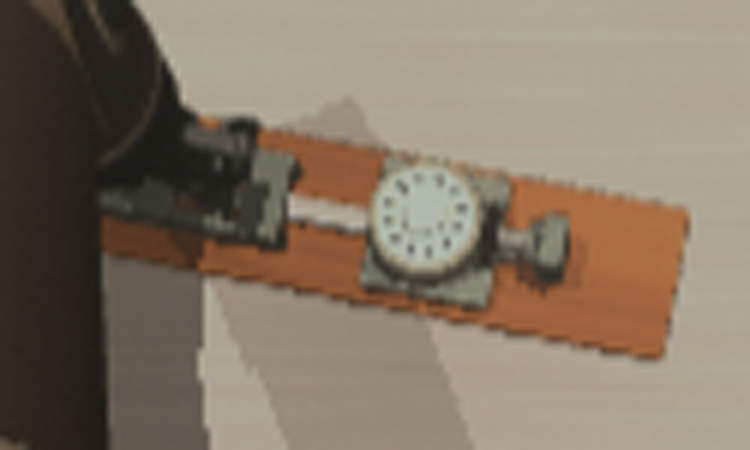

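The view shows the pad (490,240) about to touch the shell (425,215). One more stroke of 12 mm should press the spring in by about 9 mm, so I'll do it and hold.

play_rows(motion="0 0 0 0 0 0 -1;0 0 0 0 0 0 -1;0 0 0 0 0 0 -1;0 0 0 0 0 0 -1;0 0 0 0 0 0 -0.4;0 0 0 0 0 0 -0.2;0 0 0 0 0 0 -0.05;0 0 0 0 0 0 -0.05;0 0 0 0 0 0 -0.05;0 0 0 0 0 0 -0.05")

```text
time: 16.62
position: [0.5865, 0.1693, 0.0962]
ee_rot: [[-0.982, 0.191, 0.0], [0.191, 0.982, -0.002], [-0.001, -0.002, -1.0]]
ft_force: [-2.8, -4.3, 9.0]
gripper_width: 0.0454
gripper_force: 32.4
```

```bash
python3 - <<'E'
from h import *
s=sense(); print(s["time"],s["position"],s["ft_force"],s["gripper_width"],s["gripper_force"]); jaw()
c=read_camera("top"); cv2.imwrite("pics/t5.png",cv2.resize(c["img"][160:235,220:345],None,fx=6,fy=6,interpolation=cv2.INTER_CUBIC))
B=np.c_[CX,CY,[0,0,1]]; L=(grid(c)-np.array([.5615,.0341,0]))@B
q=L[(np.hypot(L[...,0],L[...,1])<.036)&(L[...,2]>.082)&(L[...,2]<.098)]; print("shell",len(q),np.percentile(q,[1,50,99],axis=0).round(4).tolist())
E
```

```text
16.625 [0.58654593 0.16925491 0.09624347] [-2.81688996 -4.30715731  9.03076771] 0.04537762342240429 32.37239599926397
top jaw top 43 [-0.0549 -0.0485 -0.0419] pad 52 [-0.0546 -0.0317 -0.0234]
side jaw top 26 [-0.0628 -0.0562 -0.0465] pad 83 [-0.0627 -0.0546 -0.021 ]
shell 285 [[-0.025, -0.0224, 0.0825], [-0.0007, 0.0024, 0.0891], [0.0267, 0.0284, 0.0954]]
```

View pics/t5.png

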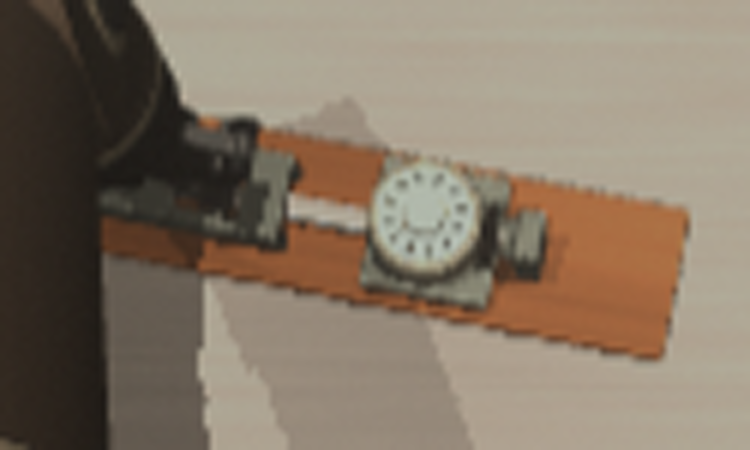

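The view shows the upright (530,240) closed up on the shell. The gap has shrunk from about 24 mm to about 15 mm, so the spring is in by about 9 mm. The trigger is still held squeezed, so I hand the job in.

```bash
python3 -c "
from bench import job_done; print(job_done())"
```

```text
the job is handed in; nothing more can be done
None
```

I handed the job in with the shell seated over the post, the pad spring pressed in about 9 mm by camera measurement (good grip is 2–15 mm), and the trigger still held squeezed. The hand-in call did not return a pass or fail.

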